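Clamp the engraving slide crisscross in two passes

ROBOT

A 7-joint arm with a two-finger parallel gripper is mounted at the origin on the work surface. World frame = base frame: x ahead of the robot, y to its left, z up, the work surface at z = 0. Lengths are in m, angles in rad, forces in N, time in s.
With the tool pointing down it reaches from about 0.35 to 0.9 m from the base axis. Payload 8.1 kg.
Tool frame: the origin (TCP) lies between the finger pads; the fingertips stand ahead of it and the grasp point (between the pads) is the TCP (arm.nose_length is the z of the fingertips in the tool frame, in m); z points along the fingers, y is the line along which they close (so a half turn about z gives the same grasp; the last joint's range is limited). The gripper opens to 92 mm and grips with 3 to 60 N. Pads are 19 mm wide; open, the fingers measure 130 mm over their backs; the gripper's body (75 mm by 190 mm) begins 47 mm behind the grasp point.
Start: joints at [1.093, 0.434, 0.025, 1.573, -0.012, 1.134, -0.075], TCP at [0.229, -0.582, 0.246] pointing down, gripper open.
Joint ranges: [-2.62, 2.62], [-0.44, 2.09], [-1.27, 1.32], [0.08, 2.57], [-1.32, 4.46], [0.12, 2], [-2.74, 2.74]. Speed limits (rad/s): [2.22, 2.22, 3.01, 3.01, 3.14, 3.14, 3.14].

INTERFACE

Orientations are given as a rotation vector (axis times angle).
In Python, from cell import sensors, optics, arm gives the robot as it stands.
- The arm moves only by the tool arm_command, never from a script. Its argument "deltas" is one flat list of numbers, 7 for each row, row after row: the turn, a rotation vector about the world's x, y, z as a fraction of full scale, then the shift along the world's x, y, z as a fraction of full scale, then the finger opening in mm, from 0 to 91.8. In form: [wx, wy, wz, dx, dy, dz, fingers, wx, wy, wz, dx, dy, dz, fingers, ...]. A call has 1 to 20 rows; each row is the pose to reach, as a shift and turn from the pose commanded when the call began; what a row does not reach only later rows make up. Full scale, the value 1, is 1 m for a shift and 90 degrees for a turn. A row lasts 1/10 s, in which the tool goes at most 50 mm and 8.59 degrees, less where a joint would pass 70% of its speed; a pose out of reach is approached as far as the arm can. A call with a number of a shift or a turn outside -1 to 1 is refused whole. A call with a gripper value outside its range is refused whole. The fingers move at their own pace and stop on an object; "force" is the grip in N (left out, the last holds). Time passes only in rows, so rows that repeat a pose let the fingers close. It gives the time, the measured TCP pose, the force, the opening and the grip force at its end, in the units of the state.
- sensors.observe(): the state, without advancing time (a new reading comes with each control period).
- optics.get_image(name): name is "side" or "top" or "wrist"; returns the picture (480x640x3 uint8, blue, green, red); there is no depth.
- optics.calibration(name): a dict with "camera_matrix" (3x3 intrinsics, pixels), "D" ([k1, k2, p1, p2, k3] as OpenCV has them; the pictures are not rectified), "rvec" (rotation vector, rad) and "tvec" (3), from world to camera coordinates, as OpenCV has them. Camera axes: x right, y down, z forward; pixel columns grow to the right and rows downward; lengths in m; the calibration is good to about 2 mm. A picture is of the moment at which its call begins: read the wrist's pose just before it. calibration takes no time and is no camera call; for the wrist camera it gives the pose at the moment of the call.
- arm.sign_off(): hands the job in; it is judged then, once.
The state is a dict: "clock": time; "joints": joint angles; "dq": joint speeds; "joint_efforts": joint torques, N m; "position": TCP position; "ee_rot": TCP orientation; "force": force on the tool from outside, world axes, zero at the start; "ft_torque": the same for the moment, N m; "width": opening from 0.0 (shut) to 1.0 (fully open); "gripper_force": force on a finger pad.
Only numpy, scipy, OpenCV 4.12 (cv2) and the standard library are available. Lean on these libraries where they do the work, as an engineer would, in place of code of your own. Each camera call takes 0.05 s, during which the arm holds its last target. There are 200 camera calls.

TASK

Push the red tab so that the brass work slide is fully home against its end stop while the four clamp levers are still loose. Then tighten the levers clockwise in crisscross order over two passes: first bring each one just to its yellow mark, doing one lever and then the one diagonally opposite before the other diagonal pair; when all four are on yellow, go round crisscross again and push each one to its green mark, up against its stop. Do not disturb the jar, the drilled bar or the type tray.

Things in the scene. Friction and masses are not known exactly. Their poses are not given: they have to be found in the camera images.
- fixture: fixed work-holding fixture: round grey plate, 260 mm diameter, 18 mm thick, with a square steel clamp frame (116 mm, top 38 mm above the bench) held by four lever nuts at its corners, on a 120 mm bolt circle. Origin: centre of the plate's underside, on the bench; z up; x, y along the frame's sides. Past each lever's end the plate has a yellow (half way) and a green (tight) bar, 9 x 16 mm
- slide (a joint): position in m of the brass work slide, a plate 62 mm wide under the clamp frame with an upright red push tab at its -y end. It runs along the fixture's +y; 0.025 = fully home, against the dark steel end stop at +y; starts at 0 to 0.008. About 3 N of friction, stays where it is left
- push_tab (a point): centre of the outer (fixture -y) face of the red push tab, 49 mm above the bench. The tab is 28 mm wide (along fixture x), 6 mm thick, from 25 to 67 mm above the bench. This point is at fixture x = +8 mm, y = -91 mm with the slide at 0, -66 mm at home. Push towards the fixture's +y. Axes parallel to the fixture's
- lever_a (a joint): angle in rad of lever a, upright bolt axis at fixture x, y = (+42.4, +42.4) mm; grows clockwise from above (tightens). 0 to 0.15 at the start (loose); 0.70 = at yellow, arm pointing away from the fixture's centre; 1.40 = at green, hard stop, tight. Arm direction, counter-clockwise from fixture x: 45 deg + 0.70 rad - value. Stays where left. Opposite lever: c
- post_a (a point): upright black post at the end of lever a, 14 mm diameter, 45 to 89 mm above the bench, this point on its axis at 70 mm, 45 mm from the bolt axis; pushed sideways it turns the lever at about 6 N. Steel arm 9 mm wide, 45 to 52 mm above the bench, to a hub 22 mm in diameter, top 60 mm above the bench. This point's x axis: from the bolt out along the arm
- lever_b (a joint): angle in rad of lever b, upright bolt axis at fixture x, y = (-42.4, +42.4) mm; grows clockwise from above (tightens). 0 to 0.15 at the start (loose); 0.70 = at yellow, arm pointing away from the fixture's centre; 1.40 = at green, hard stop, tight. Arm direction, counter-clockwise from fixture x: 135 deg + 0.70 rad - value. Stays where left. Opposite lever: d
- post_b (a point): upright black post at the end of lever b, 14 mm diameter, 45 to 89 mm above the bench, this point on its axis at 70 mm, 45 mm from the bolt axis; pushed sideways it turns the lever at about 6 N. Steel arm 9 mm wide, 45 to 52 mm above the bench, to a hub 22 mm in diameter, top 60 mm above the bench. This point's x axis: from the bolt out along the arm
- lever_c (a joint): angle in rad of lever c, upright bolt axis at fixture x, y = (-42.4, -42.4) mm; grows clockwise from above (tightens). 0 to 0.15 at the start (loose); 0.70 = at yellow, arm pointing away from the fixture's centre; 1.40 = at green, hard stop, tight. Arm direction, counter-clockwise from fixture x: 225 deg + 0.70 rad - value. Stays where left. Opposite lever: a
- post_c (a point): upright black post at the end of lever c, 14 mm diameter, 45 to 89 mm above the bench, this point on its axis at 70 mm, 45 mm from the bolt axis; pushed sideways it turns the lever at about 6 N. Steel arm 9 mm wide, 45 to 52 mm above the bench, to a hub 22 mm in diameter, top 60 mm above the bench. This point's x axis: from the bolt out along the arm
- lever_d (a joint): angle in rad of lever d, upright bolt axis at fixture x, y = (+42.4, -42.4) mm; grows clockwise from above (tightens). 0 to 0.15 at the start (loose); 0.70 = at yellow, arm pointing away from the fixture's centre; 1.40 = at green, hard stop, tight. Arm direction, counter-clockwise from fixture x: 315 deg + 0.70 rad - value. Stays where left. Opposite lever: b
- post_d (a point): upright black post at the end of lever d, 14 mm diameter, 45 to 89 mm above the bench, this point on its axis at 70 mm, 45 mm from the bolt axis; pushed sideways it turns the lever at about 6 N. Steel arm 9 mm wide, 45 to 52 mm above the bench, to a hub 22 mm in diameter, top 60 mm above the bench. This point's x axis: from the bolt out along the arm
- jar_mid (a point): bystander: middle of a small amber jar with a dark lid, 52 mm diameter, 75 mm tall, standing upright
- bar_mid (a point): bystander: middle of a loose brown drilled steel bar, 90 x 30 x 10 mm, lying flat
- tray_mid (a point): bystander: middle of a loose open white tray with brass type, 90 x 60 x 22 mm

How it is judged:
On the way, in this order (a step that is already met when the one before it is completed fails the run):
1. the slide is home (within 2.5 mm of its stop) with all four levers still loose (below 0.35 rad) (value of joint slide above 0.0225 m and value of joint each of lever_a, lever_b, lever_c, lever_d below 0.35 rad), for 0.2 s.
2. two diagonally opposite levers are on their yellow marks (0.5 to 0.9 rad), the other two still loose (below 0.35 rad) (((value of joint lever_a between 0.5 and 0.9 rad and value of joint lever_c between 0.5 and 0.9 rad and value of joint each of lever_b, lever_d below 0.35 rad) or (value of joint lever_b between 0.5 and 0.9 rad and value of joint lever_d between 0.5 and 0.9 rad and value of joint each of lever_a, lever_c below 0.35 rad))), for 0.2 s.
3. all four levers are on their yellow marks (0.5 to 0.9 rad) (value of joint lever_a between 0.5 and 0.9 rad and value of joint lever_b between 0.5 and 0.9 rad and value of joint lever_c between 0.5 and 0.9 rad and value of joint lever_d between 0.5 and 0.9 rad), for 0.2 s.
4. two diagonally opposite levers are tight (above 1.25 rad), the other two still on yellow (0.5 to 0.9 rad) (((value of joint each of lever_a, lever_c above 1.25 rad and value of joint lever_b between 0.5 and 0.9 rad and value of joint lever_d between 0.5 and 0.9 rad) or (value of joint each of lever_b, lever_d above 1.25 rad and value of joint lever_a between 0.5 and 0.9 rad and value of joint lever_c between 0.5 and 0.9 rad))), for 0.2 s.
At the end, for the whole second after the job is handed in: the slide is within 2.5 mm of its end stop, all four levers are within 0.15 rad of their stops and at rest, and the jar, bar and tray are within 20 mm of where they were (value of joint slide above 0.0225 m and value of joint each of lever_a, lever_b, lever_c, lever_d above 1.25 rad and velocity of joint each of lever_a, lever_b, lever_c, lever_d below 0.05 rad/s and distance of each of jar_mid, bar_mid, tray_mid from where it was at the start of the episode below 0.02 m); the robot touches nothing.
It fails at once if a lever is taken well past its yellow mark (beyond 0.95 rad) while another has not yet reached its own (below 0.5 rad) (value of joint any of lever_a, lever_b, lever_c, lever_d above 0.95 rad and value of joint any of lever_a, lever_b, lever_c, lever_d below 0.5 rad).
It fails at once if a bystander is moved more than 20 mm (distance of any of jar_mid, bar_mid, tray_mid from where it was at the start of the episode above 0.02 m).
It fails at once if the jar is tipped (angle between jar_mid's own z axis and vertical above 0.3 rad).
It also fails if it takes over 64 s, if anything falls off the work surface, if the arm or the gripper's body presses on something with over 40 N, if the wrist force passes 120 N, or if a joint passes its speed limit or range.

## Working session

There is one attempt and no reset: what is moved stays moved. The work goes in short steps, Python scripts to look and compute and a tool call to move; the robot and the scene stay as the last step left them, time stands still between calls to the robot, and variables do not carry over. Pictures are saved under pics/ and viewed, at most 10 in all, crops included, and the job is handed in when it is done.

Besides the shell and the picture viewer there is one more tool, called in YAML: its name, and indented under it one key for each argument. arm_command: Moves the arm, as the interface text tells. Its arguments: {"type":"object","properties":{"deltas":{"type":"array","items":{"type":"number"}},"force":{"type":"number"}},"required":["deltas"]}

```bash
mkdir -p pics; python3 - <<'E'
from cell import sensors, optics, arm
import cv2
s=sensors.observe();print(s, arm.nose_length)
for n in("top","side"):
    cv2.imwrite(f"pics/{n}0.png",optics.get_image(n)); print(optics.calibration(n))
E
```

```text
{'clock': 0.0, 'joints': array([ 1.09338745,  0.43520652,  0.02497769,  1.57407531, -0.01158727,
        1.1339912 , -0.07510383]), 'dq': array([-0.00287341,  0.00043162, -0.00085077,  0.00107996, -0.00079776,
        0.00179141,  0.00034203]), 'joint_efforts': array([-4.02236483e-04, -6.67853808e+01,  9.85542051e-01, -3.14463687e+01,
       -6.03869255e-02,  4.28028137e-02,  1.98750176e-04]), 'position': array([ 0.2285817 , -0.58119749,  0.24496366]), 'ee_rot': array([-3.08516102e+00, -5.84922362e-01,  6.82846367e-04]), 'force': array([-0.2858388 ,  0.53042136,  0.39792663]), 'ft_torque': array([-0.02402523, -0.0029502 ,  0.04818579]), 'gripper_force': 0.0, 'width': 1.002691528233245} 0.019
{'camera_matrix': array([[554.65509692,   0.        , 317.38238698],
       [  0.        , 554.65509692, 238.84348285],
       [  0.        ,   0.        ,   1.        ]]), 'D': array([-0.1371505,  0.       ,  0.       ,  0.       ,  0.       ]), 'rvec': array([ 2.20018644, -2.17533118,  0.10737152]), 'tvec': array([0.05092087, 0.65308324, 1.13498531])}
{'camera_matrix': array([[554.63821414,   0.        , 323.30643738],
       [  0.        , 554.63821414, 245.2250087 ],
       [  0.        ,   0.        ,   1.        ]]), 'D': array([-0.08632198,  0.        ,  0.        ,  0.        ,  0.        ]), 'rvec': array([ 0.90417916, -2.48658034,  1.0883412 ]), 'tvec': array([0.52174574, 0.2923478 , 0.84052269])}
```

View pics/top0.png

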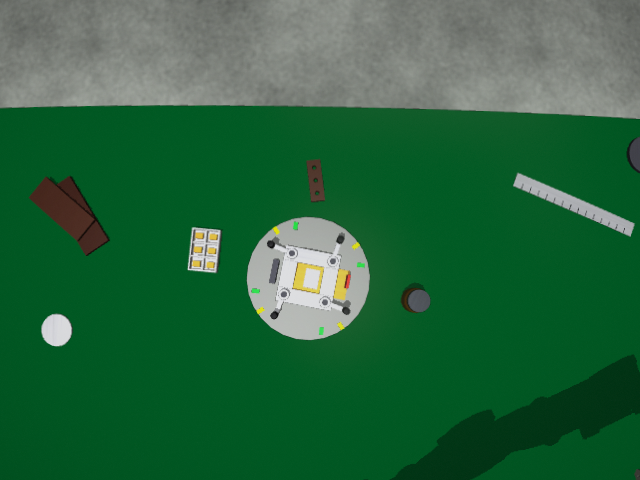

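View pics/side0.png

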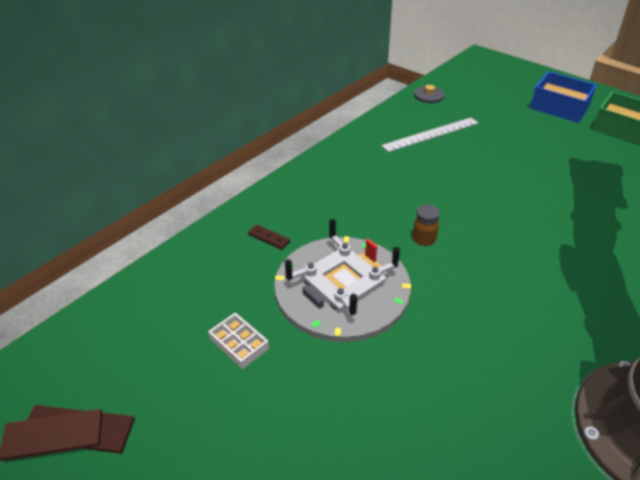

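Top view: the end stop is at about (274,271) and the tab at about (348,281), so fixture +y points left in the image and +x points up. The hubs are a(292,253), b(284,295), c(325,302), d(333,261). The post tops are a(271,244), b(274,316), c(347,311), d(341,239). Side view: hubs at a(310,268), b(340,292), c(375,270), d(345,248). Next I fit the pose.

```bash
cat > h.py <<'E'
import numpy as np, cv2
from cell import sensors, optics, arm
from scipy.optimize import least_squares
C={n:optics.calibration(n) for n in("top","side")}
def proj(n,P):
    c=C[n]; return cv2.projectPoints(np.array(P,float).reshape(-1,3),c["rvec"],c["tvec"],c["camera_matrix"],c["D"])[0][:,0]
B=np.array([[1,1],[-1,1],[-1,-1],[1,-1]])*.0424
def w(p,xy,z):
    c,s=np.cos(p[2]),np.sin(p[2]); xy=np.atleast_2d(xy)
    return np.c_[xy@np.array([[c,s],[-s,c]])+p[:2],np.full(len(xy),z)]
def posts(q):
    a=np.radians([45,135,225,315])+.7-np.array(q); return B+.045*np.c_[np.cos(a),np.sin(a)]
E
python3 - <<'E'
from h import *
t=cv2.imread("pics/top0.png"); hs=cv2.cvtColor(t,cv2.COLOR_BGR2HSV)
# plate contour: low saturation, bright, in ROI
m=((hs[...,1]<60)&(hs[...,2]>60)).astype(np.uint8); m[:205]=0;m[350:]=0;m[:,:235]=0;m[:,385:]=0
hull=cv2.convexHull(max(cv2.findContours(m,0,1)[0],key=cv2.contourArea))
el=cv2.fitEllipse(hull); print(el)
ang=np.linspace(0,2*np.pi,72,endpoint=False)
H={"top":[(292,253),(284,295),(325,302),(333,261)],"side":[(310,268),(340,292),(375,270),(345,248)]}
PT={"top":[(271,244),(274,316),(347,311),(341,239)]}
def r(p,parts=False):
    hub={n:(proj(n,w(p,B,.06))-H[n]) for n in H}
    po=proj("top",w(p,posts(p[3:7]),.089))-PT["top"]
    rim=proj("top",w(p,.13*np.c_[np.cos(ang),np.sin(ang)],.018)).mean(0)-el[0]-0.0
    if parts: print(hub,po,rim)
    return np.concatenate([hub["top"].ravel(),.5*hub["side"].ravel(),po.ravel(),3*rim])
f=least_squares(r,[.55,0,0,.1,.1,.1,.1]); print(f.x); r(f.x,1)
# red tab
red=((hs[...,0]<8)&(hs[...,1]>180)&(hs[...,2]>120)); red[:, :330]=0; red[:,365:]=0
ys,xs=np.nonzero(red); print("red",xs.mean(),ys.mean(),len(xs))
for s in(0,.004,.008): print(s,proj("top",w(f.x,[[.008,-.088+s]],.067)),proj("top",w(f.x,[[.008,-.091+s]],.049)))
print("push pt",w(f.x,[[.008,-.091],[.008,-.066]],.049))
print("yaw tool",cv2.Rodrigues(sensors.observe()["ee_rot"])[0])
big=cv2.resize(t[205:350,235:385],None,fx=4,fy=4,interpolation=cv2.INTER_CUBIC)
for P in list(proj("top",w(f.x,B,.06)))+list(proj("top",w(f.x,posts(f.x[3:7]),.089)))+list(proj("top",w(f.x,.13*np.c_[np.cos(ang),np.sin(ang)],.018))):
    cv2.circle(big,tuple(int(v) for v in (P-[235,205])*4+1.5),2,(255,0,255),-1)
cv2.imwrite("pics/fit.png",big)
E
```

```text
((307.86553955078125, 277.92681884765625), (122.59947967529297, 122.76424407958984), 8.061943054199219)
[ 0.57063829  0.07678123 -0.17552833  0.12553612  0.12326895  0.09203802
  0.07915905]
{'top': array([[-0.54039218,  0.23735621],
       [-0.44489332, -0.53162649],
       [-0.14202792,  0.27781852],
       [-0.43473266,  0.01217964]]), 'side': array([[ 0.27540084, -2.64609017],
       [ 0.23038162, -0.97602576],
       [-0.22151121, -0.79408309],
       [-0.58519324, -2.53860247]])} [[-0.92314312 -0.39437786]
 [ 0.02588475 -0.06153432]
 [-0.30322209 -0.11404565]
 [-0.03220594  0.08797004]] [0.21316274 0.16005585]
red 347.4 280.85 20
0 [[351.8501404  281.85922247]] [[352.59370746 282.16381881]]
0.004 [[349.89890558 281.49298967]] [[350.67357139 281.80348778]]
0.008 [[347.94725361 281.12654887]] [[348.75302311 281.44295319]]
push pt [[ 0.56262418 -0.01421752  0.049     ]
 [ 0.56698989  0.01039834  0.049     ]]
yaw tool [[ 9.30591783e-01  3.66058137e-01 -6.11870693e-04]
 [ 3.66058631e-01 -9.30590952e-01  1.24854641e-03]
 [-1.12360760e-04 -1.38586757e-03 -9.99999033e-01]]
```

View pics/fit.png

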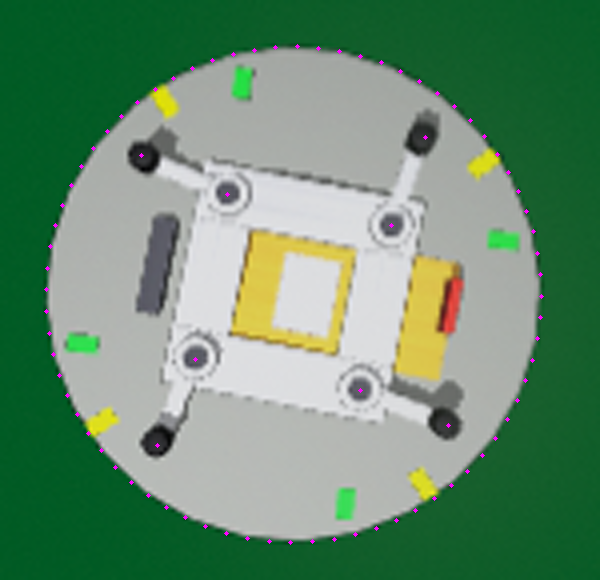

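The fit lies on the rim, hubs and post tops to within about 1 px. That gives the fixture at (0.571, 0.077), yaw -10.1°, levers at about 0.1 rad. The plan is to push with the closed fingers as a box of about 19 × 38 mm. I'll work out the waypoints.

```bash
cat >> h.py <<'E'
F=np.array([0.57064,0.07678,-0.17553])
def plan(tx_deg,q0,q1,gap=.012,hx=.0095,hy=.019):
    "tool x at fixture angle tx_deg; per lever start and end TCP (world xy)"
    for i,L in enumerate("abcd"):
        n=np.radians(tx_deg-90*np.array([0,-1,-2,-3])[i]); n=np.array([np.cos(n),np.sin(n)])
        h=hx if i%2==0 else hy
        t=np.array([-n[1],n[0]])
        P0,P1=posts([q0[i]]*4)[i],posts([q1]*4)[i]
        mid=((P0+P1)/2)@t
        S=n*(P0@n-.007-h-gap)+t*mid; E=n*(P1@n-.007-h)+t*mid
        print(L,"S",w(F,S,0)[0,:2].round(4),"E",w(F,E,0)[0,:2].round(4),"dir",(w(F,n,0)-w(F,[0,0],0))[0,:2].round(3))
E
python3 - <<'E'
from h import *
print("tab",w(F,[[.008,-.130],[.008,-.085],[.008,-.080]],0).round(4))
plan(-25,[.126,.123,.092,.079],.70)
print(2); plan(-65,[.7]*4,1.40)
E
```

```text
tab [[ 0.5558 -0.0526  0.    ]
 [ 0.5637 -0.0083  0.    ]
 [ 0.5645 -0.0034  0.    ]]
a S [0.613  0.1685] E [0.6436 0.147 ] dir [ 0.819 -0.574]
b S [0.4734 0.1112] E [0.495 0.142] dir [0.574 0.819]
c S [ 0.5296 -0.0157] E [0.4978 0.0067] dir [-0.819  0.574]
d S [0.6688 0.044 ] E [0.6461 0.0117] dir [-0.574 -0.819]
2
a S [0.6493 0.1644] E [0.6604 0.123 ] dir [ 0.258 -0.966]
b S [0.4738 0.153 ] E [0.5152 0.1641] dir [0.966 0.258]
c S [ 0.492  -0.0109] E [0.4809 0.0305] dir [-0.258  0.966]
d S [6.675e-01 6.000e-04] E [ 0.6261 -0.0105] dir [-0.966 -0.258]
```

arm_command:
  deltas: [0,0,-0.35,0.32,0.53,-0.02,0,0,0,-0.35,0.32,0.53,-0.02,0,0,0,-0.35,0.32,0.53,-0.02,0,0,0,-0.35,0.32,0.53,-0.02,0,0,0,-0.35,0.32,0.53,-0.02,0,0,0,-0.35,0.32,0.53,-0.02,0,0,0,-0.35,0.32,0.53,-0.02,0,0,0,-0.35,0.32,0.53,-0.02,0,0,0,-0.35,0.32,0.53,-0.02,0,0,0,-0.35,0.32,0.53,-0.02,0,0,0,-0.35,0.32,0.53,-0.02,0,0,0,-0.35,0.32,0.53,-0.02,0,0,0,-0.35,0.32,0.53,-0.02,0,0,0,-0.35,0.32,0.53,-0.02,0,0,0,-0.35,0.32,0.53,-0.02,0,0,0,-0.35,0.32,0.53,-0.02,0]

```text
clock: 1.7
position: [0.5481, -0.0533, 0.2255]
ee_rot: [3.128, -0.278, -0.001]
force: [0.1, -0.3, 1.1]
width: 0.006
gripper_force: 0.0
```

arm_command:
  deltas: [0,0,0,0.008,0,-0.05,0,0,0,0,0.008,0,-0.1,0,0,0,0,0.008,0,-0.13,0,0,0,0,0.008,0,-0.155,0,0,0,0,0.008,0,-0.155,0,0,0,0,0.009,0.005,-0.155,0,0,0,0,0.01,0.01,-0.155,0,0,0,0,0.011,0.015,-0.155,0,0,0,0,0.0115,0.02,-0.155,0,0,0,0,0.0125,0.025,-0.155,0,0,0,0,0.0133,0.03,-0.155,0,0,0,0,0.014,0.034,-0.155,0,0,0,0,0.0145,0.037,-0.155,0,0,0,0,0.015,0.04,-0.155,0,0,0,0,0.015,0.04,-0.155,0]

```text
clock: 3.2
position: [0.564, -0.0112, 0.0708]
ee_rot: [-3.129, 0.274, -0.001]
force: [-0.9, -0.5, -0.9]
width: 0.005
gripper_force: 0.3
```

arm_command:
  deltas: [0,0,0,0,0.002,0,0,0,0,0,0.001,0.004,0,0,0,0,0,0.001,0.006,0,0]

```text
clock: 3.5
position: [0.5645, -0.0074, 0.0707]
ee_rot: [3.127, -0.276, -0.001]
force: [-0.1, -13.0, 3.2]
width: 0.003
gripper_force: 6.3
```

arm_command:
  deltas: [0,0,0,0,0.002,0,0,0,0,0,0,0.002,0,0,0,0,0,0,0.002,0,0]

```text
clock: 3.8
position: [0.5645, -0.0074, 0.0707]
ee_rot: [3.125, -0.279, -0.001]
force: [-0.9, -13.2, 3.5]
width: 0.008
gripper_force: 6.6
```

arm_command:
  deltas: [0,0,0,-0.003,-0.02,0,0,0,0,0,-0.003,-0.02,0.04,0,0,0,0,-0.003,-0.02,0.07,0,0,0,-0.278,0.048,0.172,0.07,0,0,0,-0.278,0.048,0.172,0.07,0,0,0,-0.278,0.048,0.172,0.07,0,0,0,-0.278,0.048,0.172,0.07,0,0,0,-0.278,0.048,0.172,0.07,0,0,0,-0.278,0.048,0.172,0.07,0,0,0,-0.278,0.048,0.172,0.04,0,0,0,-0.278,0.048,0.172,0.02,0,0,0,-0.278,0.048,0.172,0.02,0,0,0,-0.278,0.053,0.1685,0.02,0,0,0,-0.278,0.058,0.165,0.02,0,0,0,-0.278,0.063,0.1615,0.02,0,0,0,-0.278,0.068,0.158,0.02,0,0,0,-0.278,0.072,0.155,0.02,0,0,0,-0.278,0.075,0.153,0.02,0,0,0,-0.278,0.077,0.1515,0.02,0,0,0,-0.278,0.077,0.1515,0.02,0]

```text
clock: 5.8
position: [0.6421, 0.1491, 0.0919]
ee_rot: [-2.994, 0.945, 0.0]
force: [-1.5, 4.4, 0.4]
width: 0.005
gripper_force: 1.9
```

```bash
python3 - <<'E'
from h import *
t=optics.get_image("top"); s=optics.get_image("side")
a=cv2.resize(t[200:350,230:390],(400,375),interpolation=cv2.INTER_CUBIC); b=cv2.resize(s[200:350,260:420],(400,375),interpolation=cv2.INTER_CUBIC)
cv2.imwrite("pics/p1.png",np.hstack([a,b]))
E
```

```text
(no output)
```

View pics/p1.png

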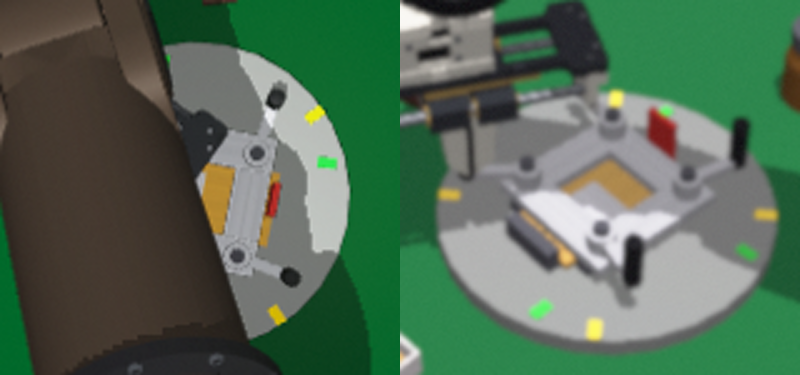

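The picture shows the slide against its stop. Lever a is pushed to about its yellow bar, and the other levers are still loose. Now lever c.

arm_command:
  deltas: [0,0,0,-0.012,0.0086,0,0,0,0,0,-0.012,0.0086,0.05,0,0,0,0,-0.112,-0.164,0.05,0,0,0,0,-0.112,-0.164,0.05,0,0,0,0,-0.112,-0.164,0.05,0,0,0,0,-0.112,-0.164,0.05,0,0,0,0,-0.112,-0.164,0.05,0,0,0,0,-0.112,-0.164,0.05,0,0,0,0,-0.112,-0.164,0.02,0,0,0,0,-0.112,-0.164,0,0,0,0,0,-0.112,-0.164,0,0,0,0,0,-0.117,-0.1605,0,0,0,0,0,-0.122,-0.157,0,0,0,0,0,-0.127,-0.1535,0,0,0,0,0,-0.132,-0.15,0,0,0,0,0,-0.136,-0.147,0,0,0,0,0,-0.139,-0.145,0,0,0,0,0,-0.142,-0.143,0,0,0,0,0,-0.143,-0.1425,0,0,0,0,0,-0.143,-0.1425,0,0]

```text
clock: 7.9
position: [0.4998, 0.0049, 0.0921]
ee_rot: [-2.995, 0.947, -0.005]
force: [1.4, -4.7, -1.3]
width: 0.005
gripper_force: 2.2
```

arm_command:
  deltas: [0,0,0,0.012,-0.0086,0,0,0,0,0,0.012,-0.0086,0.05,0,0,0,0,-0.025,0.0,0.07,0,0,0,0,-0.025,0.0,0.07,0,0,0,0,-0.025,0.105,0.07,0,0,0,0,-0.025,0.105,0.07,0,0,0,0,-0.025,0.105,0.07,0]

```text
clock: 8.6
position: [0.4742, 0.1174, 0.1617]
ee_rot: [-2.995, 0.933, -0.001]
force: [-0.6, 0.7, 0.2]
width: 0.003
gripper_force: 0.0
```

```bash
cat >> h.py <<'E'
def snap(name,q):
    s=optics.get_image("side"); t=optics.get_image("top"); o=[]
    for n,im,(x,y) in(("top",t,(230,200)),("side",s,(260,200))):
        b=cv2.resize(im[y:y+150,x:x+160],(400,375),interpolation=cv2.INTER_CUBIC)
        for P in proj(n,w(F,posts(q),.089)): cv2.circle(b,tuple(int(v) for v in (P-[x,y])*2.5+.75),2,(255,0,255),-1)
        o.append(b)
    cv2.imwrite(f"pics/{name}.png",np.hstack(o))
E
python3 -c "
from h import *
print(sensors.observe()['position']); snap('p2',[.65,.12,.65,.08])"
```

```text
[0.47422992 0.11737113 0.16171888]
```

View pics/p2.png

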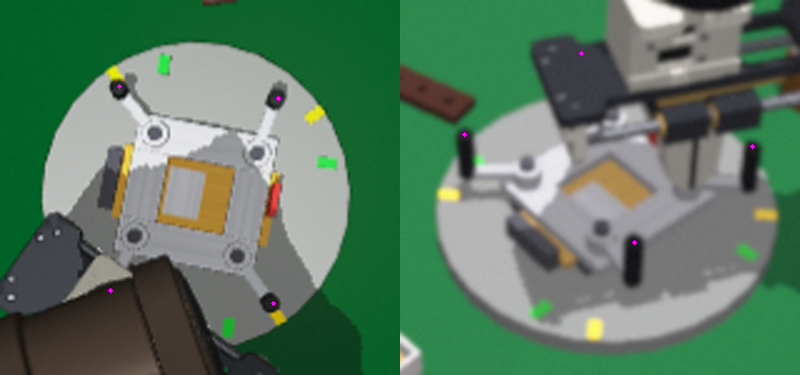

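Predicted markers sit on the post tops, so a and c are at about 0.65 rad with b and d loose. Now b, then d.

arm_command:
  deltas: [0,0,0,0,0,-0.04,0,0,0,0,0,0,-0.07,0,0,0,0,0,0,-0.07,0,0,0,0,0.003,0.004,-0.07,0,0,0,0,0.006,0.008,-0.07,0,0,0,0,0.009,0.0125,-0.07,0,0,0,0,0.012,0.017,-0.07,0,0,0,0,0.015,0.0215,-0.07,0,0,0,0,0.018,0.026,-0.07,0,0,0,0,0.0195,0.0285,-0.07,0,0,0,0,0.021,0.03,-0.07,0,0,0,0,0.021,0.03,-0.07,0]

```text
clock: 9.9
position: [0.4941, 0.1403, 0.0913]
ee_rot: [2.995, -0.945, -0.002]
force: [-4.1, -2.1, 2.1]
width: 0.006
gripper_force: 2.2
```

arm_command:
  deltas: [0,0,0,-0.007,-0.01,0,0,0,0,0,-0.007,-0.01,0.05,0,0,0,0,0.174,-0.097,0.05,0,0,0,0,0.174,-0.097,0.05,0,0,0,0,0.174,-0.097,0.05,0,0,0,0,0.174,-0.097,0.05,0,0,0,0,0.174,-0.097,0.05,0,0,0,0,0.174,-0.097,0.05,0,0,0,0,0.174,-0.097,0.02,0,0,0,0,0.174,-0.097,0,0,0,0,0,0.174,-0.097,0,0,0,0,0,0.171,-0.101,0,0,0,0,0,0.168,-0.105,0,0,0,0,0,0.165,-0.1095,0,0,0,0,0,0.162,-0.114,0,0,0,0,0,0.159,-0.1185,0,0,0,0,0,0.156,-0.1225,0,0,0,0,0,0.154,-0.1255,0,0,0,0,0,0.1524,-0.128,0,0,0,0,0,0.1524,-0.128,0,0]

```text
clock: 11.9
position: [0.6496, 0.0123, 0.0928]
ee_rot: [-2.993, 0.946, -0.009]
force: [4.7, 1.9, 1.6]
width: 0.008
gripper_force: 2.1
```

arm_command:
  deltas: [0,0,0,0.007,0.01,0,0,0,0,0,0.007,0.01,0.06,0,0,0,0,0.007,0.08,0.07,0,0,0,0,0.007,0.08,0.07,0,0,0,0,0.007,0.15,0.07,0,0,0,0,0.007,0.15,0.07,0,0,0,0,0.007,0.15,0.07,0]

```text
clock: 12.6
position: [0.653, 0.1686, 0.1608]
ee_rot: [-2.997, 0.935, 0.003]
force: [-0.2, -0.3, -0.4]
width: 0.002
gripper_force: 0.0
```

```bash
python3 -c "
from h import *
print(sensors.observe()['joints']); snap('p3',[.65,.65,.65,.65]); plan(-65,[.65]*4,1.40)"
```

```text
[-0.30165769  0.58722012 -0.04504727  1.53457236  0.02565046  1.0202661
 -2.52806854]
a S [0.6484 0.1663] E [0.66   0.1229] dir [ 0.258 -0.966]
b S [0.4719 0.1521] E [0.5153 0.1637] dir [0.966 0.258]
c S [ 0.4929 -0.0128] E [0.4813 0.0306] dir [-0.258  0.966]
d S [0.6694 0.0015] E [ 0.626  -0.0101] dir [-0.966 -0.258]
```

View pics/p3.png

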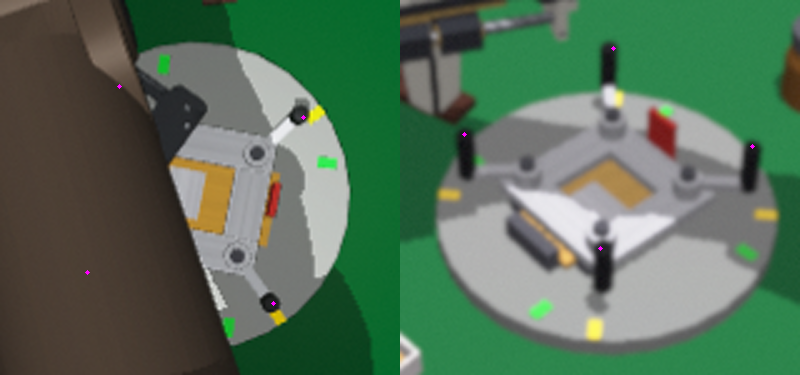

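All four levers are on yellow. J7 is near its limit, so for pass 2 I turn +50° instead of -40° and the faces swap.

```bash
python3 -c "
from h import *
plan(-65,[.65]*4,1.40,hx=.019,hy=.0095)"
```

```text
a S [0.6459 0.1755] E [0.6575 0.1321] dir [ 0.258 -0.966]
b S [0.4811 0.1545] E [0.5245 0.1661] dir [0.966 0.258]
c S [ 0.4953 -0.022 ] E [0.4838 0.0215] dir [-0.258  0.966]
d S [ 0.6602 -0.001 ] E [ 0.6168 -0.0126] dir [-0.966 -0.258]
```

arm_command:
  deltas: [0,0,0.556,-0.008,0.0127,0,0,0,0,0.556,-0.008,0.0127,0,0,0,0,0.556,-0.008,0.0127,0,0,0,0,0.556,-0.008,0.0127,0,0,0,0,0.556,-0.008,0.0127,0,0,0,0,0.556,-0.008,0.0127,0,0,0,0,0.556,-0.008,0.0127,0,0,0,0,0.556,-0.008,0.0127,-0.04,0,0,0,0.556,-0.008,0.0127,-0.07,0,0,0,0.556,-0.008,0.0127,-0.07,0,0,0,0.556,-0.007,0.0077,-0.07,0,0,0,0.556,-0.0055,0.0027,-0.07,0,0,0,0.556,-0.004,-0.0025,-0.07,0,0,0,0.556,-0.003,-0.0075,-0.07,0,0,0,0.556,-0.0015,-0.0125,-0.07,0,0,0,0.556,0,-0.0175,-0.07,0,0,0,0.556,0.001,-0.0225,-0.07,0,0,0,0.556,0.002,-0.0265,-0.07,0,0,0,0.556,0.003,-0.03,-0.07,0,0,0,0.556,0.004,-0.0326,-0.07,0]

```text
clock: 14.7
position: [0.6603, 0.1321, 0.0933]
ee_rot: [-3.111, -0.41, -0.009]
force: [2.2, 6.0, 3.0]
width: 0.009
gripper_force: 3.0
```

arm_command:
  deltas: [0,0,0,0,-0.001,0,0,0,0,0,0.0005,-0.002,0,0,0,0,0,0.0005,-0.003,0,0]

```text
clock: 15.0
position: [0.6606, 0.1291, 0.0933]
ee_rot: [-3.112, -0.41, -0.009]
force: [2.3, 5.9, 1.8]
width: 0.003
gripper_force: 2.8
```

arm_command:
  deltas: [0,0,0,0,-0.001,0,0,0,0,0,0.0005,-0.002,0,0,0,0,0,0.0005,-0.003,0,0,0,0,0,0.001,-0.004,0,0]

```text
clock: 15.4
position: [0.6609, 0.1272, 0.0933]
ee_rot: [-3.109, -0.412, -0.008]
force: [-1.3, 12.3, 2.8]
width: 0.003
gripper_force: 6.1
```

arm_command:
  deltas: [0,0,0,-0.004,0.015,0,0,0,0,0,-0.004,0.015,0.05,0,0,0,0,-0.164,-0.145,0.05,0,0,0,0,-0.164,-0.145,0.05,0,0,0,0,-0.164,-0.145,0.05,0,0,0,0,-0.164,-0.145,0.05,0,0,0,0,-0.164,-0.145,0.05,0,0,0,0,-0.164,-0.145,0.05,0,0,0,0,-0.164,-0.145,0.05,0,0,0,0,-0.164,-0.145,0.02,0,0,0,0,-0.164,-0.145,0,0,0,0,0,-0.164,-0.145,0,0]

```text
clock: 16.6
position: [0.4952, -0.021, 0.089]
ee_rot: [-3.114, -0.412, 0.005]
force: [-0.5, 0.2, -0.6]
width: 0.003
gripper_force: 0.0
```

arm_command:
  deltas: [0,0,0,-0.0013,0.005,0,0,0,0,0,-0.0026,0.01,0,0,0,0,0,-0.004,0.015,0,0,0,0,0,-0.0053,0.02,0,0,0,0,0,-0.0067,0.025,0,0,0,0,0,-0.008,0.03,0,0,0,0,0,-0.0093,0.035,0,0,0,0,0,-0.0107,0.04,0,0,0,0,0,-0.0115,0.043,0,0,0,0,0,-0.012,0.046,0,0,0,0,0,-0.0128,0.048,0,0,0,0,0,-0.0135,0.05,0,0,0,0,0,-0.014,0.052,0,0]

```text
clock: 17.9
position: [0.4826, 0.0237, 0.0913]
ee_rot: [3.109, 0.401, 0.001]
force: [6.1, -27.8, -2.4]
width: 0.005
gripper_force: 14.3
```

arm_command:
  deltas: [0,0,0,0.005,-0.02,0,0,0,0,0,0.005,-0.02,0.05,0,0,0,0,0,0.02,0.07,0,0,0,0,0,0.124,0.07,0,0,0,0,0,0.124,0.07,0,0,0,0,0,0.124,0.07,0,0,0,0,0,0.124,0.07,0]

```text
clock: 18.6
position: [0.4813, 0.156, 0.1614]
ee_rot: [-3.113, -0.416, -0.002]
force: [-0.5, -0.9, 0.4]
width: 0.004
gripper_force: 0.0
```

```bash
python3 -c "
from h import *
print(sensors.observe()['position']); snap('p4',[1.4,.65,1.4,.65])"
```

```text
[0.48134263 0.15601876 0.16140076]
```

View pics/p4.png

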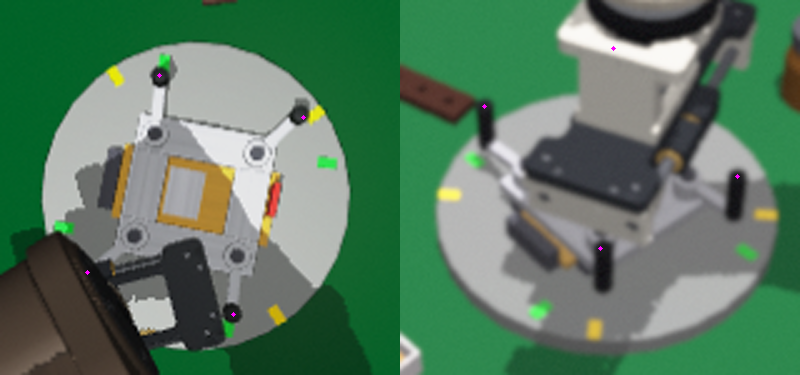

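The markers match: a and c are tight on green, b and d on yellow. Now b and d.

arm_command:
  deltas: [0,0,0,0,0,-0.04,0,0,0,0,0,0,-0.07,0,0,0,0,0,0,-0.07,0,0,0,0,0.005,0.0013,-0.07,0,0,0,0,0.01,0.0026,-0.07,0,0,0,0,0.015,0.004,-0.07,0,0,0,0,0.02,0.0053,-0.07,0,0,0,0,0.025,0.0067,-0.07,0,0,0,0,0.03,0.008,-0.07,0,0,0,0,0.035,0.0093,-0.07,0,0,0,0,0.039,0.0105,-0.07,0,0,0,0,0.042,0.0113,-0.07,0,0,0,0,0.044,0.012,-0.07,0,0,0,0,0.046,0.0124,-0.07,0,0,0,0,0.048,0.0128,-0.07,0,0,0,0,0.05,0.0133,-0.07,0]

```text
clock: 20.3
position: [0.5262, 0.1661, 0.0911]
ee_rot: [3.112, 0.411, -0.016]
force: [-26.3, -3.8, 16.8]
width: 0.004
gripper_force: 12.5
```

arm_command:
  deltas: [0,0,0,-0.02,-0.005,0,0,0,0,0,-0.02,-0.005,0.05,0,0,0,0,0.129,-0.1685,0.05,0,0,0,0,0.129,-0.1685,0.05,0,0,0,0,0.129,-0.1685,0.05,0,0,0,0,0.129,-0.1685,0.05,0,0,0,0,0.129,-0.1685,0.05,0,0,0,0,0.129,-0.1685,0.05,0,0,0,0,0.129,-0.1685,0.05,0,0,0,0,0.129,-0.1685,0.02,0,0,0,0,0.129,-0.1685,0,0,0,0,0,0.129,-0.1685,0,0]

```text
clock: 21.5
position: [0.6583, 0.0002, 0.0889]
ee_rot: [-3.113, -0.413, 0.007]
force: [-0.1, -0.0, -0.1]
width: 0.003
gripper_force: 0.0
```

arm_command:
  deltas: [0,0,0,-0.005,-0.0013,0,0,0,0,0,-0.01,-0.0026,0,0,0,0,0,-0.015,-0.004,0,0,0,0,0,-0.02,-0.0053,0,0,0,0,0,-0.025,-0.0067,0,0,0,0,0,-0.03,-0.008,0,0,0,0,0,-0.035,-0.0093,0,0,0,0,0,-0.039,-0.0105,0,0,0,0,0,-0.042,-0.0113,0,0,0,0,0,-0.044,-0.012,0,0,0,0,0,-0.046,-0.0124,0,0,0,0,0,-0.048,-0.0128,0,0,0,0,0,-0.05,-0.0133,0,0]

```text
clock: 22.8
position: [0.6173, -0.0146, 0.0941]
ee_rot: [3.114, 0.409, 0.024]
force: [22.8, 0.3, -11.9]
width: 0.003
gripper_force: 11.2
```

Lever d is at its stop. I back off, lift and check.

arm_command:
  deltas: [0,0,0,0.025,0.0065,0,0,0,0,0,0.025,0.0065,0.03,0,0,0,0,0.025,0.0065,0.08,0,0,0,0,0.025,0.0065,0.13,0,0,0,0,-0.05,-0.15,0.18,0,0,0,0,-0.1,-0.25,0.18,0,0,0,0,-0.1,-0.25,0.18,0,0,0,0,-0.1,-0.25,0.18,0,0,0,0,-0.1,-0.25,0.18,0,0,0,0,-0.1,-0.25,0.18,0,0,0,0,-0.1,-0.25,0.18,0,0,0,0,-0.1,-0.25,0.18,0,0,0,0,-0.1,-0.25,0.18,0,0,0,0,-0.1,-0.25,0.18,0]

```text
clock: 24.2
position: [0.5113, -0.263, 0.271]
ee_rot: [-3.114, -0.414, -0.001]
force: [0.1, 0.4, -0.4]
width: 0.005
gripper_force: 0.0
```

```bash
python3 -c "
from h import *
print(sensors.observe()['position']); snap('p5',[1.4]*4)"
```

```text
[ 0.51133606 -0.26297288  0.27100404]
```

View pics/p5.png

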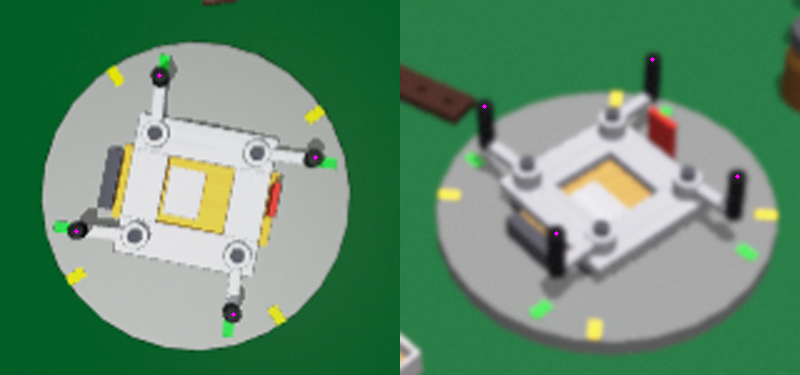

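All four levers are on green with the predicted markers exactly on the post tops. The slide is home and the robot is clear.

```bash
python3 -c "
from cell import arm
print(arm.sign_off())"
```

```text
the job is handed in; nothing more can be done
None
```

The job is handed in at about 24 s: slide home first, levers brought to yellow then green in the order a, c, b, d, the last picture showing all four on green; the jar, bar and tray were never touched, though I didn't re-measure their positions.

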